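# Put the culture jar and the flask under the grow lamp

### The job

Pull the tray of the grow-lamp stand all the way out. Slide the wide lidded culture jar off the stand's side ledge onto the tray (do not lift it), set the conical glass flask from the bench gently down on the tray beside it, both upright and wholly on the tray, and then push the tray back fully home with both still standing. Do not tip either vessel over, and leave the other things on the bench and on the other ledge where they are.

Things in the scene. Friction and masses are not known exactly. Their poses are not given: they have to be found in the camera images.
- stand: Grow-lamp stand, fixed to the bench, perhaps turned a few degrees. Origin at bench height in the stand's middle, under the lamp; x points away from the robot, y left, z up. A steel tray slides out of it along -x. Either side of the pulled-out tray is a fixed white ledge.
- ledge_left (a point): Centre of the left ledge's top, 41.5 mm above the bench (1.5 mm above the tray's top); in the stand's frame at x = -147.5, y = 194 mm. The ledge is 175 mm along x by 122 mm along y; 3 mm gap to the tray.
- ledge_right (a point): The same for the right ledge, at x = -147.5, y = -194 mm in the stand's frame.
- lamp (a point): Centre of the lamp's underside, 201 mm above the bench, at x = 35, y = 0 mm in the stand's frame. The lamp is a flat white box with fins, 130 mm along x, 312 mm along y, 35 mm high, on two posts 20 mm square at x = 70, y = +-146 mm in the stand's frame.
- tray (a joint): How far the tray is pulled out, in m: 0 is fully home under the lamp, 0.155 fully out (hard stops). It starts between 0 and 0.06. It slides with about 2 N friction and stays where it is left.
- tray_mid (a point): Point on the tray's flat top, 40 mm above the bench, moving with the tray; axes as the stand's; right above the stand's origin when the tray is home. From it the tray reaches x = -160 to 110 mm and y = -130 to 130 mm. Its sides are open; at the back is a rim 13 mm high (x = 104 to 110 mm).
- tray_front (a point): Middle of the top edge of the tray's upright steel front board, its handle: 10 mm thick along x, 120 mm wide along y, rising 50 mm above the tray, at x = -155, y = 0 mm from tray_mid. It can be hooked from behind or pinched from above to pull, and pushed from the front.
- jar: Wide glass culture jar with a white lid, a plain upright cylinder 90 mm in diameter (lid 89 mm) and 85 mm high in all, 0.26 to 0.46 kg: too wide to grip. It stands on the left or the right ledge of the stand. Origin at the centre of its underside, z up its axis.
- flask: Conical clear glass flask, 132 mm high: base 80 mm in diameter, tapering from 10 mm up to the straight neck, which is 30 mm in diameter from 86 to 124 mm height; rim 36 mm in diameter from 126 to 132 mm. 0.13 to 0.24 kg, closed solid shape. It stands on the bench to the left or to the right of the stand. Origin at the centre of its underside, z up its axis.
- pot: Bystander: terracotta seedling pot, 68 mm wide, 62 mm high, with leaves, on the ledge that the jar is not on. Origin under its centre.
- brown_bottle: Bystander: brown glass bottle with a black cap, 58 mm in diameter, 125 mm high, on the bench on the other side of the stand than the flask. Origin under its centre.
- dishes: Bystander: stack of three clear round dishes, 72 mm wide, 41 mm high, on the bench in front of the right ledge. Origin under its centre.
- beaker: Bystander: empty glass beaker, 62 mm wide, 70 mm high, on the bench in front of the left ledge. Origin under its centre.
- sample_jar: Bystander: small clear jar with a white cap, 48 mm wide, 60 mm high, left of the stand. Origin under its centre.
- wash_bottle: Bystander: white plastic bottle, 60 mm wide, 150 mm high, right of the stand. Origin under its centre.
- ruler: Bystander: steel ruler, 150 x 25 x 4 mm, lying on the bench near the robot, on the right. Origin under its middle.
Not all that is in view belongs to the job. Leave any red, turquoise or yellow look-alike of the jar alone.

How it is judged:
On the way, in this order (a step that is already met when the one before it is completed fails the run):
1. the tray is pulled out (at least 140 of its 155 mm) (value of joint tray above 0.14 m), for 0.2 s.
2. jar and flask stand upright, released and wholly on the pulled-out tray (value of joint tray above 0.1 m and x of jar in the frame of tray_mid between -0.11 and 0.07 m and y of jar in the frame of tray_mid between -0.09 and 0.09 m and z of jar in the frame of tray_mid between -0.006 and 0.006 m and angle between each of jar, flask's own z axis and vertical below 0.1 rad and linear speed of each of jar, flask below 0.03 m/s and x of flask in the frame of tray_mid between -0.115 and 0.075 m and y of flask in the frame of tray_mid between -0.095 and 0.095 m and z of flask in the frame of tray_mid between -0.006 and 0.006 m and contact force between the fingers and flask below 0.5 N), for 0.2 s.
At the end, for the whole second after the job is handed in: The tray is home (within 8 mm), and the jar and the flask both stand upright (within 0.1 rad), at rest, on the tray's surface with their bases wholly on it (5 mm of overhang allowed) (value of joint tray below 0.008 m and x of jar in the frame of tray_mid between -0.11 and 0.07 m and y of jar in the frame of tray_mid between -0.09 and 0.09 m and z of jar in the frame of tray_mid between -0.006 and 0.006 m and angle between each of jar, flask's own z axis and vertical below 0.1 rad and linear speed of each of jar, flask below 0.03 m/s and x of flask in the frame of tray_mid between -0.115 and 0.075 m and y of flask in the frame of tray_mid between -0.095 and 0.095 m and z of flask in the frame of tray_mid between -0.006 and 0.006 m and angular speed of each of jar, flask below 0.2 rad/s); the robot touches nothing.
It fails at once if the jar is tipped (more than 0.4 rad) (angle between jar's own z axis and vertical above 0.4 rad).
It fails at once if the flask is tipped (more than 0.5 rad) (angle between flask's own z axis and vertical above 0.5 rad).
It fails at once if the jar is lifted (its underside more than 25 mm above the ledge) (z of jar in the frame of stand above 0.0665 m).
It fails at once if the flask is dropped (falls loose from the fingers at over 0.45 m/s, a drop of over 10 mm) or banged on the stand (more than 60 N) ((contact force between the fingers and flask below 0.2 N and linear speed of flask above 0.45 m/s) or contact force between flask and stand above 60 N).
It fails at once if another thing is moved (more than 30 mm) (distance of any of pot, brown_bottle, dishes, beaker, sample_jar, wash_bottle, ruler from where it was at the start of the episode above 0.03 m).
It also fails if it takes over 72 s, if anything falls off the work surface, if the arm or the gripper's body presses on something with over 40 N, if the wrist force passes 120 N, or if a joint passes its speed limit or range.

### The arm

A 6-joint arm with a two-finger parallel gripper is mounted at the origin on the work surface. World frame = base frame: x ahead of the robot, y to its left, z up, the work surface at z = 0. Lengths are in m, angles in rad, forces in N, time in s.
With the tool pointing down it reaches from about 0.275 to 0.875 m from the base axis. Payload 12.5 kg.
Tool frame: the origin (TCP) lies on the centre line of the jaws, within the pads' length; the fingertips stand 11 mm ahead of it and the grasp point (between the pads) lies 8 mm behind it (manip.nose_length is the distance from the TCP to the fingertips, in m); z points along the fingers, y is the line along which they close (so a half turn about z gives the same grasp; the last joint's range is limited). The gripper opens to 85 mm and grips with 20 to 120 N. Pads are 22 mm wide; open, the fingers measure 114 mm over their backs; the gripper's body (76 mm by 85 mm) begins 54 mm behind the grasp point. The pads swing forward as they close: fully open they stand 13 mm farther back than shut.
Start: joints at [-1.315, 0.351, 1.652, -0, 1.139, -0.085], TCP at [0.184, -0.518, 0.242] pointing down, gripper open.
Joint ranges: [-2.75, 2.75], [-0.79, 2.1], [0.01, 2.65], [-1.57, 4.71], [0.07, 3.14], [-2.87, 2.87]. Speed limits (rad/s): [2.22, 2.22, 2.79, 3.14, 3.14, 3.14].

### API

Orientations are given as a rotation vector (axis times angle).
In Python, from station import manip gives the robot as it stands.
- The arm moves only by the tool move_arm, never from a script. Its argument "series" is a list of rows, each an object with "linear": the shift along the world's x, y, z in m, a list of three; "rotation": the turn, a rotation vector about the world's x, y, z in units of 6 degrees (1.0 is 6 degrees), a list of three. A call has 1 to 12 rows; each row shifts and turns the commanded pose from where the row before left it; what a row does not reach is not made up. A row lasts 1/12 s, in which the tool goes at most 41.7 mm and 7.16 degrees, less where a joint would pass 70% of its speed; a pose out of reach is approached as far as the arm can. A call is refused whole if a number of a shift passes 0.0417 or a number of a turn 1, either way. A call with a gripper value outside its range is refused whole. "fingers" is the opening, from 0 (shut) to 1 (fully open), set as the call begins (left out, the last holds). The fingers move at their own pace and stop on an object; "newtons" is the grip in N (left out, the last holds). Time passes only in rows, so rows that do not move let the fingers close. It gives the time, the measured TCP pose, the force, the opening and the grip force at its end, in the units of the state.
- manip.observe(): the state, without advancing time (a new reading comes with each control period).
- manip.read_camera(name): name is "scene" or "top" or "wrist"; returns (picture, depth): 384x512x3 uint8, red, green, blue; 384x512 float32, m along the optical axis (not along the pixel's ray), 0 where there is no reading.
- manip.camera_params(name): a dict with "mtx" (3x3 intrinsics, pixels), "view" (4x4, takes a point from world to camera coordinates); the wrist camera has in their place "mount" (4x4, takes a point from camera to tool coordinates, whose origin is the TCP and whose axes are the flange's). Camera axes: x right, y down, z forward; pixel columns grow to the right and rows downward; lengths in m; the calibration is good to about 2 mm. A picture is of the moment at which its call begins: read the wrist's pose just before it. camera_params takes no time and is no camera call.
- manip.finish_job(): hands the job in; it is judged then, once.
The state is a dict: "clock": time; "joint_pos": joint angles; "qvel": joint speeds; "joint_torque": joint torques, N m; "position": TCP position; "tool_rot": TCP orientation; "ft_force": force on the tool from outside, world axes, zero at the start; "ft_torque": the same for the moment, N m; "opening": finger opening in m; "grasp_force": force on a finger pad.
Only numpy, scipy, OpenCV 4.12 (cv2) and the standard library are available. Lean on these libraries where they do the work, as an engineer would, in place of code of your own. Each camera call takes 0.05 s, during which the arm holds its last target. There are 200 camera calls.

## Working session

There is one attempt and no reset: what is moved stays moved. The work goes in short steps, Python scripts to look and compute and a tool call to move; the robot and the scene stay as the last step left them, time stands still between calls to the robot, and variables do not carry over. Pictures are saved under pics/ and viewed, at most 10 in all, crops included, and the job is handed in when it is done.

Besides the shell and the picture viewer there is one more tool, called after "Call:" as name([rows], argument=value, ...), one row to a line, values as JSON. move_arm: Moves the arm, as the interface text tells. Its arguments: {"type":"object","properties":{"series":{"type":"array"},"fingers":{"type":"number"},"newtons":{"type":"number"}},"required":["series"]}

```bash
mkdir -p pics; ls; cat > h.py <<'E'
import numpy as np, cv2
from station import manip
def cam(n):
    s=manip.observe(); rgb,d=manip.read_camera(n); p=manip.camera_params(n)
    if n=='wrist':
        R=cv2.Rodrigues(np.array(s['tool_rot'],float))[0]; T=np.eye(4);T[:3,:3]=R;T[:3,3]=s['position']
        C=T@np.array(p['mount'])
    else: C=np.linalg.inv(np.array(p['view']))
    K=np.array(p['mtx']); v,u=np.mgrid[:d.shape[0],:d.shape[1]]
    P=np.stack([(u-K[0,2])/K[0,0]*d,(v-K[1,2])/K[1,1]*d,d],-1)
    W=P@C[:3,:3].T+C[:3,3]; W[d==0]=np.nan
    return rgb,d,W
E
python3 - <<'E'
from h import *
print(manip.observe())
for n in ['scene','top']:
    r,d,W=cam(n); np.savez(n,r=r,W=W); cv2.imwrite(f'pics/{n}0.png',cv2.cvtColor(r,cv2.COLOR_RGB2BGR))
    print(n,np.linalg.inv(manip.camera_params(n)['view'])[:3].round(3),manip.camera_params(n)['mtx'])
E
```

```text
pics
{'clock': 0.0, 'joint_pos': array([-1.31458745e+00,  3.51231024e-01,  1.65245204e+00,  4.25991816e-06,
        1.13904217e+00, -8.46087117e-02]), 'qvel': array([-0.00223411,  0.00179465,  0.00065115, -0.0012252 , -0.00143758,
       -0.00118169]), 'joint_torque': array([ 1.20453198e-03, -5.06099975e+01, -2.91402608e+01, -2.71181409e-05,
        4.51808111e-03,  5.18170765e-06]), 'position': array([ 0.18378184, -0.51805057,  0.24175063]), 'tool_rot': array([-3.09497640e+00, -5.32573554e-01,  1.46349748e-04]), 'ft_force': array([ 0.04846844,  1.84905674, -0.8511831 ]), 'ft_torque': array([-0.0582345 , -0.0302156 , -0.04239712]), 'grasp_force': 0.0, 'opening': 0.08517416429304035}
scene [[ 0.128  0.69  -0.712  1.286]
 [ 0.992 -0.103  0.078 -0.056]
 [-0.02  -0.716 -0.698  0.852]] [[370.73413326   0.         262.71813846]
 [  0.         370.73413326 185.00608267]
 [  0.           0.           1.        ]]
top [[-0.016 -0.996  0.088  0.442]
 [-1.     0.015 -0.007  0.031]
 [ 0.006 -0.088 -0.996  1.657]] [[472.16996646   0.         247.86879114]
 [  0.         472.16996646 197.43640354]
 [  0.           0.           1.        ]]
```

View pics/scene0.png

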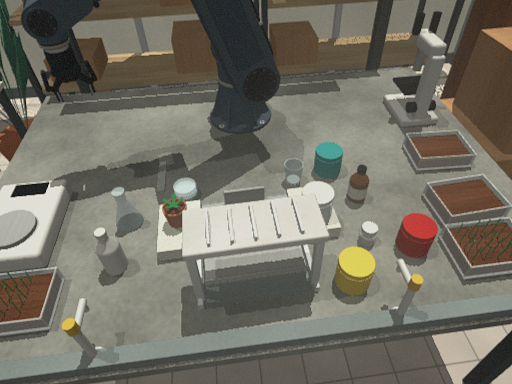

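View pics/top0.png

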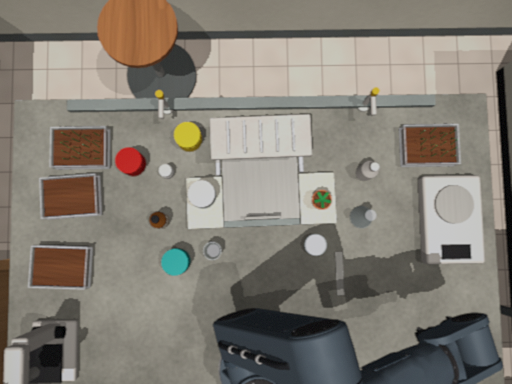

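The scene view shows the jar with a white lid at (318,196), the flask at (126,210) and the wash bottle at (110,255). In the top view they are at (201,193), (364,215) and (369,168).

Things that could be taken for the jar in the top view are the white lid on the left ledge (201,193), red (130,160), turquoise (175,261), yellow (188,136) and the white dishes (316,244). I choose (201,193). Things that could be taken for the flask are (364,215) and the wash bottle (369,168). I choose (364,215).

```bash
python3 - <<'E'
from h import *
t=np.load('top.npz');W=t['W'];r=t['r']
def rect(zlo,zhi,u0,v0,u1,v1,nm):
    m=np.zeros(W.shape[:2],bool);m[v0:v1,u0:u1]=1
    m&=(W[...,2]>zlo)&(W[...,2]<zhi)
    p=W[m][:,:2].astype(np.float32); q=cv2.minAreaRect(p)
    print(nm,m.sum(),np.round(q[0],4),np.round(q[1],4),round(q[2],2),'mean',p.mean(0).round(4),'zmed',np.median(W[m][:,2]).round(4))
rect(.225,.26,205,105,320,165,'lamp')
rect(.034,.05,183,172,225,235,'ledgeL')
rect(.034,.05,299,168,340,230,'ledgeR')
rect(.034,.046,222,160,298,232,'tray')
rect(.075,.11,230,205,290,225,'front')
for nm,b in dict(jar=(.11,.14,180,170,222,215),dishes=(.03,.05,300,230,332,260),beaker=(.05,.08,200,236,226,262),brown=(.09,.14,145,205,170,230),flask=(.1,.15,345,195,385,232),flaskall=(.01,.15,345,195,385,235),wash=(.1,.17,355,150,385,185),pot=(.07,.15,305,180,335,215),turq=(.05,.15,158,243,192,280)).items(): rect(*b,nm)
c=np.hstack([cv2.resize(cv2.cvtColor(r[170:235,180:245],cv2.COLOR_RGB2BGR),(390,390),interpolation=cv2.INTER_CUBIC),cv2.resize(cv2.cvtColor(r[140:240,320:420],cv2.COLOR_RGB2BGR),(390,390),interpolation=cv2.INTER_CUBIC)])
cv2.imwrite('pics/crop.png',c)
s=np.load('scene.npz');W=s['W']
rect(.08,.15,100,185,145,235,'s-flask'); rect(.126,.137,100,185,145,235,'s-flaskrim');rect(.05,.11,220,180,270,206,'s-front');rect(.118,.14,300,175,340,210,'s-jar');rect(.002,.06,100,185,145,235,'s-flasklow')
rect(.22,.26,180,190,330,260,'s-lamp')
E
```

```text
lamp 2012 [ 0.7567 -0.0197] [0.1295 0.3094] 1.44 mean [ 0.7569 -0.0181] zmed 0.2274
ledgeL 1215 [0.5788 0.1656] [0.1922 0.1322] 0.1 mean [0.5587 0.1594] zmed 0.0413
ledgeR 1407 [ 0.5806 -0.2166] [0.1754 0.1255] 1.52 mean [ 0.5806 -0.2149] zmed 0.0412
tray 3887 [ 0.5997 -0.0219] [0.2595 0.2326] 89.35 mean [ 0.6149 -0.0206] zmed 0.0399
front 114 [ 0.5146 -0.0255] [0.0102 0.1173] 1.42 mean [ 0.5143 -0.0259] zmed 0.0886
jar 589 [0.5946 0.1735] [0.0887 0.0859] 86.11 mean [0.5936 0.173 ] zmed 0.1259
dishes 341 [ 0.422  -0.2077] [0.0682 0.07  ] 0.33 mean [ 0.4207 -0.2077] zmed 0.0404
beaker 74 [0.4066 0.1433] [0.0574 0.0566] 88.43 mean [0.4045 0.1492] zmed 0.0691
brown 114 [0.5122 0.3264] [0.0425 0.0377] 46.09 mean [0.5116 0.3224] zmed 0.1157
flask 108 [ 0.515  -0.3748] [0.0335 0.0345] 47.29 mean [ 0.5141 -0.3736] zmed 0.1311
flaskall 424 [ 0.534  -0.3695] [0.0971 0.1121] 89.09 mean [ 0.5131 -0.3643] zmed 0.0539
wash 174 [ 0.6676 -0.3855] [0.0478 0.0425] 31.19 mean [ 0.6672 -0.3848] zmed 0.1147
pot 323 [ 0.5681 -0.223 ] [0.0657 0.0648] 45.74 mean [ 0.5682 -0.2216] zmed 0.1065
turq 602 [0.3709 0.266 ] [0.0875 0.0859] 89.44 mean [0.3719 0.2651] zmed 0.0846
s-flask 277 [ 0.5886 -0.3764] [0.1806 0.0353] 1.23 mean [ 0.5429 -0.3766] zmed 0.1266
s-flaskrim 106 [ 0.5821 -0.3714] [0.1689 0.0349] 5.32 mean [ 0.5202 -0.3778] zmed 0.1302
s-front 438 [ 0.517  -0.0297] [0.0137 0.1183] 1.49 mean [ 0.5193 -0.03  ] zmed 0.0736
s-jar 511 [0.5922 0.1738] [0.0882 0.0788] 40.27 mean [0.5947 0.1752] zmed 0.1249
s-flasklow 478 [ 0.4911 -0.3968] [0.1436 0.1243] 12.74 mean [ 0.5356 -0.3696] zmed 0.029
s-lamp 6427 [ 0.759  -0.0226] [0.1326 0.3099] 1.48 mean [ 0.765  -0.0259] zmed 0.2236
```

View pics/crop.png

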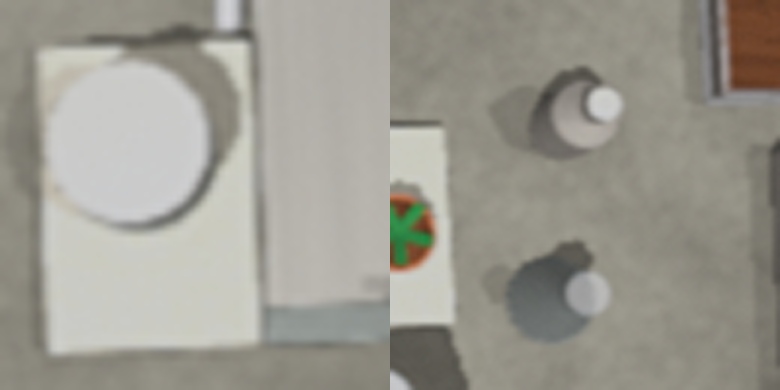

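The crop confirms the white-lidded jar on the left ledge and, at (575,295), the clear flask. The wash bottle stands behind it.

The stand's origin is about (0.722,-0.020), turned +1.45°. The board is at (0.515,-0.026), so the tray is out by about 0.053. The measured heights match the given ones. I move over the board now.

Call:
move_arm([
  {"linear": [0.02,0.03,0],"rotation": [0,0,1]},
  {"linear": [0.0207,0.0308,0],"rotation": [0,0,1]},
  {"linear": [0.0207,0.0308,0],"rotation": [0,0,1]},
  {"linear": [0.0207,0.0308,0],"rotation": [0,0,1]},
  {"linear": [0.0207,0.0308,0],"rotation": [0,0,1]},
  {"linear": [0.0207,0.0308,0],"rotation": [0,0,1]},
  {"linear": [0.0207,0.0308,0],"rotation": [0,0,1]},
  {"linear": [0.0207,0.0308,0],"rotation": [0,0,1]},
  {"linear": [0.0207,0.0308,0],"rotation": [0,0,1]},
  {"linear": [0.0207,0.0308,0],"rotation": [0,0,1]},
  {"linear": [0.0207,0.0308,0],"rotation": [0,0,1]},
  {"linear": [0.0207,0.0308,0],"rotation": [0,0,1]},
], fingers=1, newtons=40)

```text
clock: 1.1
position: [0.4321, -0.1477, 0.2422]
tool_rot: [-2.186, -2.256, 0.0]
ft_force: [1.4, -1.6, 0.3]
opening: 0.0855
grasp_force: 0.0
```

Call:
move_arm([
  {"linear": [0.0207,0.0308,0],"rotation": [0,0,0]},
  {"linear": [0.0207,0.0308,0],"rotation": [0,0,0]},
  {"linear": [0.0207,0.0308,0],"rotation": [0,0,0]},
  {"linear": [0.0207,0.03,0],"rotation": [0,0,0]},
  {"linear": [0,0,-0.02],"rotation": [0,0,0]},
  {"linear": [0,0,-0.04],"rotation": [0,0,0]},
  {"linear": [0,0,-0.04],"rotation": [0,0,0]},
  {"linear": [0,0,-0.03],"rotation": [0,0,0]},
  {"linear": [0,0,-0.02],"rotation": [0,0,0]},
  {"linear": [0,0,-0.02],"rotation": [0,0,0]},
  {"linear": [0,0,0],"rotation": [0,0,0]},
])

```text
clock: 2.02
position: [0.5122, -0.0268, 0.0689]
tool_rot: [-2.188, -2.247, 0.006]
ft_force: [-1.1, 1.4, -0.0]
opening: 0.0857
grasp_force: 0.0
```

Call:
move_arm([
  {"linear": [0,0,0],"rotation": [0,0,0]},
  {"linear": [0,0,0],"rotation": [0,0,0]},
  {"linear": [0,0,0],"rotation": [0,0,0]},
  {"linear": [0,0,0],"rotation": [0,0,0]},
  {"linear": [0,0,0],"rotation": [0,0,0]},
  {"linear": [0,0,0],"rotation": [0,0,0]},
  {"linear": [0,0,0],"rotation": [0,0,0]},
  {"linear": [0,0,0],"rotation": [0,0,0]},
], fingers=0)

```text
clock: 2.68
position: [0.5148, -0.0272, 0.0729]
tool_rot: [2.191, 2.25, 0.001]
ft_force: [-1.0, 0.5, 6.7]
opening: 0.009
grasp_force: 41.7
```

Call:
move_arm([
  {"linear": [-0.004,0,0],"rotation": [0,0,0]},
  {"linear": [-0.008,-0.0002,0],"rotation": [0,0,0]},
  {"linear": [-0.012,-0.0003,0],"rotation": [0,0,0]},
  {"linear": [-0.012,-0.0003,0],"rotation": [0,0,0]},
  {"linear": [-0.012,-0.0003,0],"rotation": [0,0,0]},
  {"linear": [-0.012,-0.0003,0],"rotation": [0,0,0]},
  {"linear": [-0.012,-0.0003,0],"rotation": [0,0,0]},
  {"linear": [-0.012,-0.0003,0],"rotation": [0,0,0]},
  {"linear": [-0.008,-0.0003,0],"rotation": [0,0,0]},
  {"linear": [-0.006,-0.0002,0],"rotation": [0,0,0]},
  {"linear": [-0.003,0,0],"rotation": [0,0,0]},
  {"linear": [0,0,0],"rotation": [0,0,0]},
])

```text
clock: 3.68
position: [0.4137, -0.0297, 0.0729]
tool_rot: [2.191, 2.249, 0.003]
ft_force: [2.2, 2.7, 8.1]
opening: 0.0093
grasp_force: 42.6
```

Call:
move_arm([
  {"linear": [0,0,0],"rotation": [0,0,0]},
  {"linear": [0,0,0],"rotation": [0,0,0]},
  {"linear": [0,0,0],"rotation": [0,0,0]},
  {"linear": [0,0,0],"rotation": [0,0,0]},
  {"linear": [0,0,0.02],"rotation": [0,0,0]},
  {"linear": [0,0,0.04],"rotation": [0,0,0]},
  {"linear": [0,0,0.04],"rotation": [0,0,0]},
  {"linear": [0,0,0.04],"rotation": [0,0,0]},
  {"linear": [0.02,0.03,0.01],"rotation": [0,0,0]},
  {"linear": [0.02,0.03,0],"rotation": [0,0,0]},
  {"linear": [0.02,0.03,0],"rotation": [0,0,0]},
  {"linear": [0.02,0.03,0],"rotation": [0,0,0]},
], fingers=0.59)

```text
clock: 4.68
position: [0.4939, 0.0918, 0.2225]
tool_rot: [2.192, 2.25, 0.0]
ft_force: [-0.1, -1.8, -0.0]
opening: 0.0507
grasp_force: 0.0
```

Call:
move_arm([
  {"linear": [0.02,0.03,0],"rotation": [0,0,0]},
  {"linear": [0.02,0.03,0],"rotation": [0,0,0]},
  {"linear": [0.02,0.03,0],"rotation": [0,0,0]},
  {"linear": [0.02,0.03,0],"rotation": [0,0,0]},
  {"linear": [0.018,0.031,0],"rotation": [0,0,0]},
  {"linear": [0,0,-0.02],"rotation": [0,0,0]},
  {"linear": [0,0,-0.02],"rotation": [0,0,0]},
  {"linear": [0,0,0],"rotation": [0,0,0]},
  {"linear": [0,0,0],"rotation": [0,0,0]},
])

```text
clock: 5.43
position: [0.5907, 0.2411, 0.1814]
tool_rot: [-2.191, -2.25, 0.004]
ft_force: [0.4, -0.6, -0.2]
opening: 0.0505
grasp_force: 0.0
```

```bash
python3 - <<'E'
from h import *
r,d,W=cam('wrist'); cv2.imwrite('pics/w1.png',cv2.cvtColor(r,cv2.COLOR_RGB2BGR))
z=W[...,2];m=(z>.118)&(z<.135)
p=W[m][:,:2].astype(np.float32); print(manip.observe()['position'],m.sum(),cv2.minAreaRect(p),p.mean(0),p.min(0),p.max(0))
print(cv2.minEnclosingCircle(p))
r,d,W=cam('top')
z=W[...,2];m=np.zeros(z.shape,bool);m[200:280,225:300]=1;m&=(z>.075)&(z<.11);p=W[m][:,:2].astype(np.float32); print('front',cv2.minAreaRect(p))
E
```

```text
[0.59136183 0.24114923 0.18274577] 11708 ((0.5701673030853271, 0.2461683452129364), (0.08444322645664215, 0.2092549204826355), 17.926820755004883) [0.57987404 0.21118002] [0.50145566 0.1537765 ] [0.6391653  0.33740154]
((0.5711522102355957, 0.24590137600898743), 0.1099255383014679)
front ((0.4135992228984833, -0.02982761710882187), (0.009801170788705349, 0.11588604003190994), 0.23820698261260986)
```

View pics/w1.png

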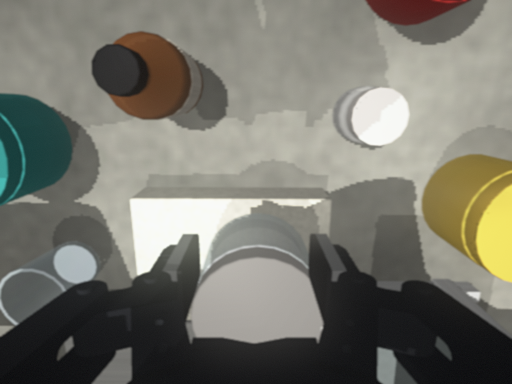

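The wrist view shows the white lid at (256,295), centred between the fingers at columns 180 and 325. The gripper's lowering path is clear of the sample jar (378,115) and the brown bottle. I lower it and push.

Call:
move_arm([
  {"linear": [0.001,0,-0.03],"rotation": [0,0,0]},
  {"linear": [0.001,0,-0.03],"rotation": [0,0,0]},
  {"linear": [0,0,-0.03],"rotation": [0,0,0]},
  {"linear": [0,0,-0.015],"rotation": [0,0,0]},
  {"linear": [0,0,0],"rotation": [0,0,0]},
  {"linear": [0,-0.005,0],"rotation": [0,0,0]},
  {"linear": [0,-0.005,0],"rotation": [0,0,0]},
  {"linear": [0,-0.005,0],"rotation": [0,0,0]},
  {"linear": [0,-0.004,0],"rotation": [0,0,0]},
  {"linear": [0,-0.004,0],"rotation": [0,0,0]},
  {"linear": [0,-0.004,0],"rotation": [0,0,0]},
  {"linear": [0,-0.004,0],"rotation": [0,0,0]},
])

```text
clock: 6.53
position: [0.5937, 0.2102, 0.0779]
tool_rot: [2.191, 2.251, 0.002]
ft_force: [0.2, 2.8, 1.2]
opening: 0.0505
grasp_force: 0.0
```

Call:
move_arm([
  {"linear": [0,-0.005,0],"rotation": [0,0,0]},
  {"linear": [0.0002,-0.006,0],"rotation": [0,0,0]},
  {"linear": [0.0002,-0.006,0],"rotation": [0,0,0]},
  {"linear": [0.0002,-0.006,0],"rotation": [0,0,0]},
  {"linear": [0.0002,-0.006,0],"rotation": [0,0,0]},
  {"linear": [0.0002,-0.006,0],"rotation": [0,0,0]},
  {"linear": [0.0002,-0.006,0],"rotation": [0,0,0]},
  {"linear": [0.0002,-0.006,0],"rotation": [0,0,0]},
  {"linear": [0.0002,-0.006,0],"rotation": [0,0,0]},
  {"linear": [0.0002,-0.006,0],"rotation": [0,0,0]},
])

```text
clock: 7.37
position: [0.595, 0.1506, 0.0771]
tool_rot: [-2.191, -2.251, 0.001]
ft_force: [0.4, 2.9, -0.2]
opening: 0.0503
grasp_force: 0.3
```

```bash
cat > j.py <<'E'
from h import *
r,d,W=cam('scene'); hsv=cv2.cvtColor(r,cv2.COLOR_RGB2HSV); z=W[...,2]
m=(z>.118)&(z<.135)&(abs(W[...,0]-.59)<.1)&(W[...,1]>-.06)&(W[...,1]<.25)&(hsv[...,2]>120)&(hsv[...,1]<60)
p=W[m][:,:2].astype(np.float32); print(manip.observe()['position'],m.sum(),cv2.minEnclosingCircle(p),np.median(z[m]))
cv2.imwrite('pics/j.png',cv2.cvtColor(r,cv2.COLOR_RGB2BGR))
E
python3 j.py
```

```text
[0.59498465 0.14962246 0.07693669] 303 ((0.6075328588485718, 0.11701643466949463), 0.06394892185926437) 0.1245677119152021
```

Call:
move_arm([
  {"linear": [0.0002,-0.006,0],"rotation": [0,0,0]},
  {"linear": [0.0002,-0.006,0],"rotation": [0,0,0]},
  {"linear": [0.0002,-0.006,0],"rotation": [0,0,0]},
  {"linear": [0.0002,-0.006,0],"rotation": [0,0,0]},
  {"linear": [0.0002,-0.006,0],"rotation": [0,0,0]},
  {"linear": [0.0002,-0.006,0],"rotation": [0,0,0]},
  {"linear": [0.0002,-0.006,0],"rotation": [0,0,0]},
  {"linear": [0.0002,-0.006,0],"rotation": [0,0,0]},
  {"linear": [0.0002,-0.006,0],"rotation": [0,0,0]},
  {"linear": [0,-0.004,0],"rotation": [0,0,0]},
  {"linear": [0,-0.003,0],"rotation": [0,0,0]},
  {"linear": [0,0,0],"rotation": [0,0,0]},
])

```text
clock: 8.42
position: [0.597, 0.0898, 0.0773]
tool_rot: [2.192, 2.25, -0.0]
ft_force: [-0.1, 2.3, -0.7]
opening: 0.0501
grasp_force: 0.0
```

Call:
move_arm([
  {"linear": [0,0.01,0],"rotation": [0,0,0]},
  {"linear": [0,0.02,0],"rotation": [0,0,0]},
  {"linear": [0,0.02,0],"rotation": [0,0,0]},
  {"linear": [0,0.01,0.03],"rotation": [0,0,0]},
  {"linear": [0,0.0,0.04],"rotation": [0,0,0]},
  {"linear": [-0.02,0,0.04],"rotation": [0,0,0]},
  {"linear": [-0.02,0,0.04],"rotation": [0,0,0]},
  {"linear": [-0.02,0,0.04],"rotation": [0,0,0]},
  {"linear": [-0.02,0,0.035],"rotation": [0,0,0]},
  {"linear": [-0.03,0,0.02],"rotation": [0,0,0]},
])

```text
clock: 9.25
position: [0.4914, 0.1511, 0.3179]
tool_rot: [2.189, 2.249, 0.006]
ft_force: [0.3, 0.7, 0.5]
opening: 0.0506
grasp_force: 0.0
```

```bash
python3 j.py
```

```text
[0.4877222  0.15150966 0.32061276] 299 ((0.5933252573013306, 0.0406024195253849), 0.04366632178425789) 0.12310272438723668
```

View pics/j.png

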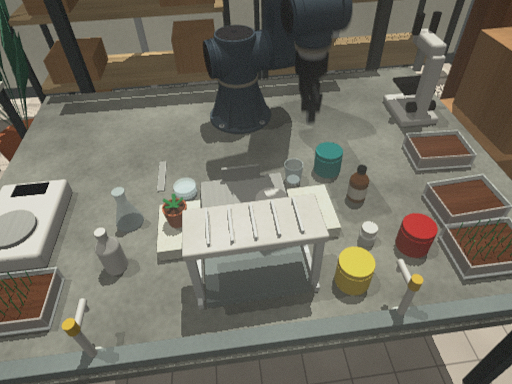

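The jar stands upright on the tray at about (0.594,0.041), seen near (270,187). That is stand y of about 0.064, with the tray out. Next is the flask.

Call:
move_arm([
  {"linear": [0.002,-0.02,0],"rotation": [0,0,0]},
  {"linear": [0.002,-0.035,0],"rotation": [0,0,0]},
  {"linear": [0.002,-0.04,0],"rotation": [0,0,0]},
  {"linear": [0.002,-0.04,0],"rotation": [0,0,0]},
  {"linear": [0.002,-0.04,0],"rotation": [0,0,0]},
  {"linear": [0.002,-0.04,0],"rotation": [0,0,0]},
  {"linear": [0.002,-0.04,0],"rotation": [0,0,0]},
  {"linear": [0.002,-0.04,0],"rotation": [0,0,0]},
  {"linear": [0.002,-0.04,0],"rotation": [0,0,0]},
  {"linear": [0.002,-0.04,0],"rotation": [0,0,0]},
  {"linear": [0.002,-0.04,0],"rotation": [0,0,0]},
  {"linear": [0.002,-0.04,0],"rotation": [0,0,0]},
], fingers=1)

```text
clock: 10.3
position: [0.5152, -0.306, 0.3141]
tool_rot: [2.191, 2.251, -0.0]
ft_force: [0.7, 1.4, 0.7]
opening: 0.0855
grasp_force: 0.0
```

Call:
move_arm([
  {"linear": [0.002,-0.035,0],"rotation": [0,0,0]},
  {"linear": [0.001,-0.02,0],"rotation": [0,0,0]},
  {"linear": [0,-0.015,0],"rotation": [0,0,0]},
  {"linear": [0,0,-0.03],"rotation": [0,0,0]},
  {"linear": [0,0,-0.03],"rotation": [0,0,0]},
  {"linear": [0,0,-0.02],"rotation": [0,0,0]},
  {"linear": [0,0,0],"rotation": [0,0,0]},
  {"linear": [0,0,0],"rotation": [0,0,0]},
])

```text
clock: 10.97
position: [0.5183, -0.3741, 0.2339]
tool_rot: [-2.19, -2.25, 0.0]
ft_force: [-0.3, -0.0, 0.8]
opening: 0.0851
grasp_force: 0.0
```

```bash
python3 - <<'E'
from h import *
r,d,W=cam('wrist'); cv2.imwrite('pics/w2.png',cv2.cvtColor(r,cv2.COLOR_RGB2BGR))
s=manip.observe(); print(s['position'],s['tool_rot'])
z=W[...,2];m=(z>.12)&(z<.14)&(np.hypot(W[...,0]-.514,W[...,1]+.374)<.05)
p=W[m][:,:2].astype(np.float32); print(m.sum(),cv2.minEnclosingCircle(p),np.median(z[m]) if m.any() else 0)
v,u=np.where(m); print(u.mean(),v.mean())
E
```

```text
[ 0.51875433 -0.37451556  0.2352896 ] [2.19035726e+00 2.25054030e+00 4.01237573e-05]
1789 ((0.5159091949462891, -0.3762565553188324), 0.018213484436273575) 0.13119840566636534
249.76579094466183 199.79597540525432
```

View pics/w2.png

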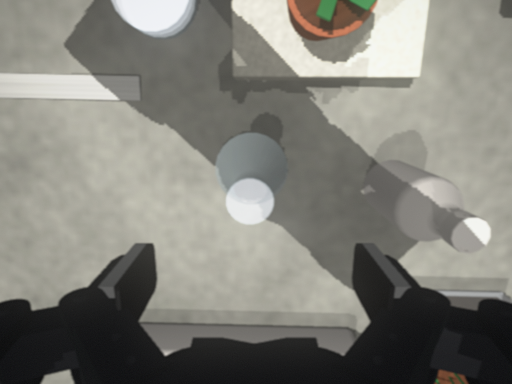

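The rim is at (250,200). The fitted circle has radius 18.2 mm at z = 0.131, as it should, with its centre at (0.516,-0.376). The way down is clear.

Call:
move_arm([
  {"linear": [-0.003,-0.002,-0.02],"rotation": [0,0,0]},
  {"linear": [0,0,-0.035],"rotation": [0,0,0]},
  {"linear": [0,0,-0.035],"rotation": [0,0,0]},
  {"linear": [0,0,-0.03],"rotation": [0,0,0]},
  {"linear": [0,0,-0.02],"rotation": [0,0,0]},
  {"linear": [0,0,0],"rotation": [0,0,0]},
  {"linear": [0,0,0],"rotation": [0,0,0]},
])

```text
clock: 11.6
position: [0.5158, -0.377, 0.0955]
tool_rot: [2.191, 2.25, 0.0]
ft_force: [-0.3, -0.6, 0.0]
opening: 0.0858
grasp_force: 0.0
```

Call:
move_arm([
  {"linear": [0,0,0],"rotation": [0,0,0]},
  {"linear": [0,0,0],"rotation": [0,0,0]},
  {"linear": [0,0,0],"rotation": [0,0,0]},
  {"linear": [0,0,0],"rotation": [0,0,0]},
  {"linear": [0,0,0],"rotation": [0,0,0]},
  {"linear": [0,0,0],"rotation": [0,0,0]},
  {"linear": [0,0,0],"rotation": [0,0,0]},
], fingers=0, newtons=30)

```text
clock: 12.18
position: [0.5153, -0.377, 0.0951]
tool_rot: [2.191, 2.25, -0.0]
ft_force: [-1.7, -0.2, 6.5]
opening: 0.0313
grasp_force: 29.1
```

Call:
move_arm([
  {"linear": [0,0,0.008],"rotation": [0,0,0]},
  {"linear": [0,0,0.016],"rotation": [0,0,0]},
  {"linear": [0,0,0.024],"rotation": [0,0,0]},
  {"linear": [0,0,0.028],"rotation": [0,0,0]},
  {"linear": [0,0,0.028],"rotation": [0,0,0]},
  {"linear": [0,0,0.028],"rotation": [0,0,0]},
  {"linear": [0,0,0.028],"rotation": [0,0,0]},
  {"linear": [0,0,0.02],"rotation": [0,0,0]},
  {"linear": [0,0,0.014],"rotation": [0,0,0]},
  {"linear": [0,0,0.006],"rotation": [0,0,0]},
])

```text
clock: 13.02
position: [0.5154, -0.3768, 0.2969]
tool_rot: [2.189, 2.249, 0.0]
ft_force: [-0.3, 1.4, -1.3]
opening: 0.0312
grasp_force: 29.9
```

Call:
move_arm([
  {"linear": [0,0.008,0],"rotation": [0,0,0]},
  {"linear": [0.001,0.018,0],"rotation": [0,0,0]},
  {"linear": [0.001,0.028,0],"rotation": [0,0,0]},
  {"linear": [0.001,0.032,0],"rotation": [0,0,0]},
  {"linear": [0.001,0.034,0],"rotation": [0,0,0]},
  {"linear": [0.001,0.034,0],"rotation": [0,0,0]},
  {"linear": [0.001,0.034,0],"rotation": [0,0,0]},
  {"linear": [0.001,0.034,0],"rotation": [0,0,0]},
  {"linear": [0.001,0.032,0],"rotation": [0,0,0]},
  {"linear": [0.001,0.023,0],"rotation": [0,0,0]},
  {"linear": [0,0.014,0],"rotation": [0,0,0]},
  {"linear": [0,0.006,0],"rotation": [0,0,0]},
])

```text
clock: 14.02
position: [0.5232, -0.0772, 0.293]
tool_rot: [-2.188, -2.252, 0.001]
ft_force: [-0.6, 0.8, -2.6]
opening: 0.0311
grasp_force: 29.9
```

```bash
python3 - <<'E'
from h import *
r,d,W=cam('scene'); cv2.imwrite('pics/s3.png',cv2.resize(cv2.cvtColor(r[60:260,130:380],cv2.COLOR_RGB2BGR),(750,600),interpolation=cv2.INTER_CUBIC))
s=manip.observe(); print(s['position'],s['opening'],s['grasp_force'],s['ft_force'])
E
```

```text
[ 0.52339054 -0.07751728  0.29312414] 0.030952009978421558 29.91223680535768 [ 0.22988444  0.64133503 -1.95574841]
```

View pics/s3.png

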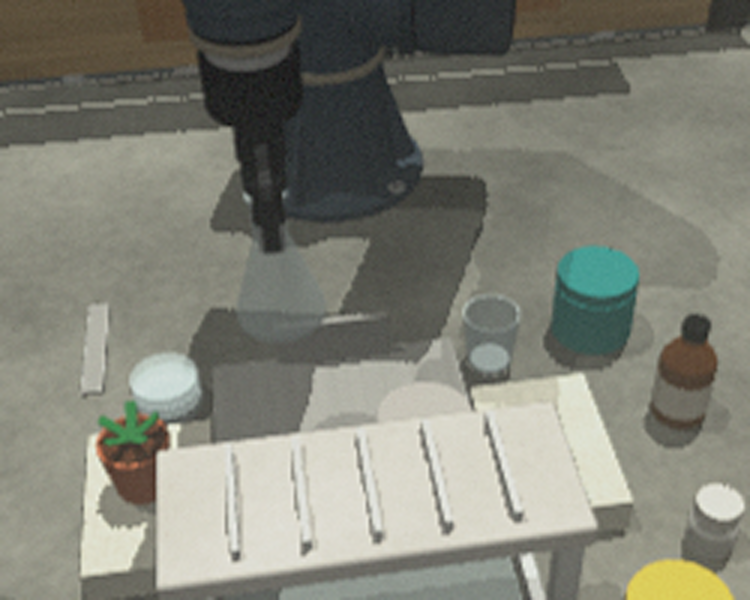

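The flask is held upright at (280,290), over the tray, and the jar's lid is at (425,400). I lower it, slowly at the end.

Call:
move_arm([
  {"linear": [0,-0.002,-0.01],"rotation": [0,0,0]},
  {"linear": [0,0,-0.02],"rotation": [0,0,0]},
  {"linear": [0,0,-0.028],"rotation": [0,0,0]},
  {"linear": [0,0,-0.028],"rotation": [0,0,0]},
  {"linear": [0,0,-0.025],"rotation": [0,0,0]},
  {"linear": [0,0,-0.018],"rotation": [0,0,0]},
  {"linear": [0,0,-0.01],"rotation": [0,0,0]},
  {"linear": [0,0,-0.006],"rotation": [0,0,0]},
  {"linear": [0,0,-0.004],"rotation": [0,0,0]},
  {"linear": [0,0,-0.003],"rotation": [0,0,0]},
  {"linear": [0,0,0],"rotation": [0,0,0]},
])

```text
clock: 14.98
position: [0.5242, -0.0819, 0.1422]
tool_rot: [2.192, 2.25, 0.0]
ft_force: [0.5, 0.0, -3.0]
opening: 0.0313
grasp_force: 30.0
```

Call:
move_arm([
  {"linear": [0,0,-0.002],"rotation": [0,0,0]},
  {"linear": [0,0,-0.002],"rotation": [0,0,0]},
  {"linear": [0,0,-0.001],"rotation": [0,0,0]},
  {"linear": [0,0,-0.001],"rotation": [0,0,0]},
  {"linear": [0,0,0],"rotation": [0,0,0]},
])

```text
clock: 15.4
position: [0.524, -0.0816, 0.1361]
tool_rot: [2.192, 2.251, -0.0]
ft_force: [0.4, 1.0, -1.3]
opening: 0.0307
grasp_force: 30.0
```

Call:
move_arm([
  {"linear": [0,0,-0.001],"rotation": [0,0,0]},
  {"linear": [0,0,-0.0005],"rotation": [0,0,0]},
  {"linear": [0,0,0],"rotation": [0,0,0]},
])

```text
clock: 15.65
position: [0.5244, -0.0817, 0.1352]
tool_rot: [2.191, 2.25, 0.001]
ft_force: [-1.0, -0.2, 3.6]
opening: 0.0315
grasp_force: 30.0
```

Call:
move_arm([
  {"linear": [0,0,0],"rotation": [0,0,0]},
  {"linear": [0,0,0],"rotation": [0,0,0]},
  {"linear": [0,0,0],"rotation": [0,0,0]},
  {"linear": [0,0,0],"rotation": [0,0,0]},
  {"linear": [0,0,0],"rotation": [0,0,0]},
  {"linear": [0,0,0],"rotation": [0,0,0]},
  {"linear": [0,0,0.01],"rotation": [0,0,0]},
  {"linear": [0,0,0.02],"rotation": [0,0,0]},
  {"linear": [0,0,0.03],"rotation": [0,0,0]},
  {"linear": [0,0,0.03],"rotation": [0,0,0]},
  {"linear": [0,0,0.03],"rotation": [0,0,0]},
  {"linear": [0,0,0.03],"rotation": [0,0,0]},
], fingers=1)

```text
clock: 16.65
position: [0.5238, -0.0816, 0.2869]
tool_rot: [2.191, 2.251, 0.0]
ft_force: [-0.4, -0.7, 0.4]
opening: 0.0852
grasp_force: 0.0
```

Call:
move_arm([
  {"linear": [-0.02,0.006,0],"rotation": [0,0,0]},
  {"linear": [-0.03,0.01,0],"rotation": [0,0,0]},
  {"linear": [-0.035,0.012,0],"rotation": [0,0,0]},
  {"linear": [-0.035,0.012,0],"rotation": [0,0,0]},
  {"linear": [-0.025,0.008,0],"rotation": [0,0,0]},
  {"linear": [-0.014,0.003,0],"rotation": [0,0,0]},
  {"linear": [0,0,0],"rotation": [0,0,0]},
], fingers=0)

```text
clock: 17.23
position: [0.363, -0.03, 0.2854]
tool_rot: [2.191, 2.251, 0.001]
ft_force: [1.0, -0.9, 0.3]
opening: 0.0005
grasp_force: 0.0
```

```bash
python3 - <<'E'
from h import *
s=manip.observe(); print(s['position'],s['opening'])
r,d,W=cam('scene'); cv2.imwrite('pics/s4.png',cv2.resize(cv2.cvtColor(r[130:260,150:350],cv2.COLOR_RGB2BGR),(800,520),interpolation=cv2.INTER_CUBIC))
r,d,W=cam('top');z=W[...,2]
def c(lo,hi,x,y,rad):
    m=(z>lo)&(z<hi)&(np.hypot(W[...,0]-x,W[...,1]-y)<rad); p=W[m][:,:2].astype(np.float32); print(m.sum(),cv2.minEnclosingCircle(p) if len(p) else 0)
c(.16,.18,.524,-.082,.05); c(.115,.135,.594,.041,.06)
E
```

```text
[ 0.36299896 -0.0300199   0.28539966] 0.000547124085161271
102 ((0.5231276750564575, -0.07955309748649597), 0.017886467278003693)
574 ((0.5981269478797913, 0.04399077221751213), 0.04459235072135925)
```

View pics/s4.png

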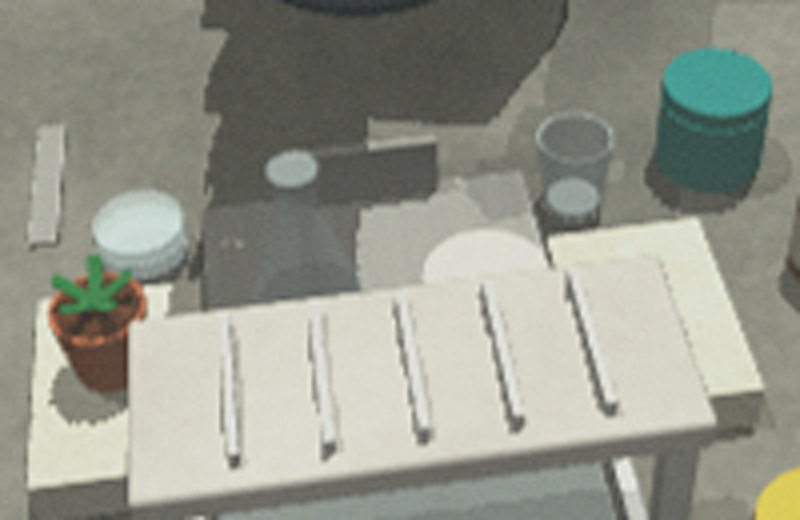

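Both vessels stand on the tray: the flask's rim is at (292,168) and the jar's lid at (480,255). I lower the closed fingers in front of the board and push it home.

Call:
move_arm([
  {"linear": [0,0,-0.02],"rotation": [0,0,0]},
  {"linear": [0,0,-0.04],"rotation": [0,0,0]},
  {"linear": [0,0,-0.04],"rotation": [0,0,0]},
  {"linear": [0,0,-0.04],"rotation": [0,0,0]},
  {"linear": [0,0,-0.04],"rotation": [0,0,0]},
  {"linear": [0,0,-0.03],"rotation": [0,0,0]},
  {"linear": [0.006,0,0],"rotation": [0,0,0]},
  {"linear": [0.006,0,0],"rotation": [0,0,0]},
  {"linear": [0.005,0,0],"rotation": [0,0,0]},
  {"linear": [0.003,0,0],"rotation": [0,0,0]},
  {"linear": [0.002,0,0],"rotation": [0,0,0]},
  {"linear": [0.002,0,0],"rotation": [0,0,0]},
])

```text
clock: 18.33
position: [0.3901, -0.0308, 0.0758]
tool_rot: [2.19, 2.25, 0.002]
ft_force: [-0.8, 0.1, 0.3]
opening: 0.0001
grasp_force: 0.0
```

Call:
move_arm([
  {"linear": [0.002,0,0],"rotation": [0,0,0]},
  {"linear": [0.002,0,0],"rotation": [0,0,0]},
  {"linear": [0.002,0,0],"rotation": [0,0,0]},
  {"linear": [0.002,0,0],"rotation": [0,0,0]},
  {"linear": [0.002,0,0],"rotation": [0,0,0]},
  {"linear": [0.003,0,0],"rotation": [0,0,0]},
  {"linear": [0.003,0,0],"rotation": [0,0,0]},
  {"linear": [0.004,0,0],"rotation": [0,0,0]},
  {"linear": [0.004,0,0],"rotation": [0,0,0]},
])

```text
clock: 19.08
position: [0.4133, -0.0306, 0.0745]
tool_rot: [-2.191, -2.251, 0.0]
ft_force: [-2.0, 0.8, -0.2]
opening: -0.0
grasp_force: 1.1
```

Call:
move_arm([
  {"linear": [0.005,0,0],"rotation": [0,0,0]},
  {"linear": [0.006,0.0002,0],"rotation": [0,0,0]},
  {"linear": [0.007,0.0002,0],"rotation": [0,0,0]},
  {"linear": [0.007,0.0002,0],"rotation": [0,0,0]},
  {"linear": [0.007,0.0002,0],"rotation": [0,0,0]},
  {"linear": [0.007,0.0002,0],"rotation": [0,0,0]},
  {"linear": [0.007,0.0002,0],"rotation": [0,0,0]},
  {"linear": [0.007,0.0002,0],"rotation": [0,0,0]},
  {"linear": [0.007,0.0002,0],"rotation": [0,0,0]},
  {"linear": [0.006,0.0002,0],"rotation": [0,0,0]},
  {"linear": [0.005,0.0002,0],"rotation": [0,0,0]},
  {"linear": [0.004,0,0],"rotation": [0,0,0]},
])

```text
clock: 20.08
position: [0.4887, -0.0286, 0.0746]
tool_rot: [2.191, 2.251, 0.0]
ft_force: [-2.3, 0.4, 0.3]
opening: -0.0
grasp_force: 1.2
```

Call:
move_arm([
  {"linear": [0.004,0.0002,0],"rotation": [0,0,0]},
  {"linear": [0.005,0.0002,0],"rotation": [0,0,0]},
  {"linear": [0.005,0.0002,0],"rotation": [0,0,0]},
  {"linear": [0.005,0.0002,0],"rotation": [0,0,0]},
  {"linear": [0.005,0.0002,0],"rotation": [0,0,0]},
  {"linear": [0.004,0.0002,0],"rotation": [0,0,0]},
  {"linear": [0.003,0.0002,0],"rotation": [0,0,0]},
  {"linear": [0.003,0,0],"rotation": [0,0,0]},
  {"linear": [0.002,0,0],"rotation": [0,0,0]},
  {"linear": [0.001,0,0],"rotation": [0,0,0]},
  {"linear": [0,0,0],"rotation": [0,0,0]},
])

```text
clock: 21.0
position: [0.5254, -0.0272, 0.0746]
tool_rot: [2.191, 2.251, 0.001]
ft_force: [0.0, -0.2, 0.0]
opening: 0.0001
grasp_force: 0.0
```

```bash
cat > f.py <<'E'
from h import *
r,d,W=cam('scene'); z=W[...,2]; s=manip.observe(); print(s['position'],s['ft_force'])
m=(abs(W[...,0]-.56)<.035)&(abs(W[...,1]+.025)<.062)&(z>.08)&(z<.1); p=W[m][:,:2].astype(np.float32); print('scene front',m.sum(),cv2.minAreaRect(p) if m.any() else 0)
r,d,W=cam('top'); z=W[...,2]
m=(abs(W[...,0]-.56)<.035)&(abs(W[...,1]+.025)<.062)&(z>.08)&(z<.1)&(abs(W[...,1]+.025)>.02); p=W[m][:,:2].astype(np.float32); print('top front',m.sum(),np.median(p,0),p.min(0),p.max(0),cv2.minAreaRect(p) if m.any() else 0)
E
python3 f.py
```

```text
[ 0.5253039  -0.02719826  0.0746455 ] [ 0.08159801 -0.21914658 -0.54548074]
scene front 175 ((0.5417660474777222, -0.02772532030940056), (0.020638201385736465, 0.11833707243204117), 2.4660205841064453)
top front 3 [0.5420186  0.01604591] [0.53859    0.01602861] [0.5450919  0.01611498] ((0.5418408513069153, 0.016060033813118935), (2.3528198653366417e-05, 0.006502486765384674), 89.2389144897461)
```

Call:
move_arm([
  {"linear": [0.001,0,0],"rotation": [0,0,0]},
  {"linear": [0.002,0,0],"rotation": [0,0,0]},
  {"linear": [0.002,0.0001,0],"rotation": [0,0,0]},
  {"linear": [0.002,0.0001,0],"rotation": [0,0,0]},
  {"linear": [0.002,0.0001,0],"rotation": [0,0,0]},
  {"linear": [0.002,0.0001,0],"rotation": [0,0,0]},
  {"linear": [0.002,0,0],"rotation": [0,0,0]},
  {"linear": [0.002,0,0],"rotation": [0,0,0]},
  {"linear": [0.002,0,0],"rotation": [0,0,0]},
  {"linear": [0.001,0,0],"rotation": [0,0,0]},
  {"linear": [0.001,0,0],"rotation": [0,0,0]},
  {"linear": [0.001,0,0],"rotation": [0,0,0]},
])

```text
clock: 22.1
position: [0.5451, -0.0268, 0.0746]
tool_rot: [-2.192, -2.251, -0.0]
ft_force: [-1.4, 0.6, 0.7]
opening: -0.0001
grasp_force: 1.1
```

Call:
move_arm([
  {"linear": [0.001,0,0],"rotation": [0,0,0]},
  {"linear": [0.001,0,0],"rotation": [0,0,0]},
  {"linear": [0.001,0,0],"rotation": [0,0,0]},
  {"linear": [0,0,0],"rotation": [0,0,0]},
])

```text
clock: 22.43
position: [0.5483, -0.0268, 0.0746]
tool_rot: [2.191, 2.251, 0.0]
ft_force: [-0.8, 0.4, 0.5]
opening: -0.0001
grasp_force: 0.3
```

Call:
move_arm([
  {"linear": [0.001,0,0],"rotation": [0,0,0]},
  {"linear": [0.001,0,0],"rotation": [0,0,0]},
  {"linear": [0,0,0],"rotation": [0,0,0]},
])

```text
clock: 22.68
position: [0.5499, -0.0268, 0.0745]
tool_rot: [-2.191, -2.25, 0.001]
ft_force: [-3.4, 1.2, 1.0]
opening: -0.0001
grasp_force: 1.8
```

Call:
move_arm([
  {"linear": [0.001,0,0],"rotation": [0,0,0]},
  {"linear": [0.001,0,0],"rotation": [0,0,0]},
  {"linear": [0,0,0],"rotation": [0,0,0]},
])

```text
clock: 22.93
position: [0.55, -0.0268, 0.0744]
tool_rot: [-2.189, -2.248, 0.005]
ft_force: [-15.2, -0.4, 10.6]
opening: -0.0002
grasp_force: 7.6
```

The force rose to 15 N with no further travel, so the tray is against its home stop. I back off, rise and check.

Call:
move_arm([
  {"linear": [-0.003,0,0],"rotation": [0,0,0]},
  {"linear": [-0.01,0,0],"rotation": [0,0,0]},
  {"linear": [-0.02,0,0],"rotation": [0,0,0]},
  {"linear": [-0.03,0,0],"rotation": [0,0,0]},
  {"linear": [-0.03,0,0.02],"rotation": [0,0,0]},
  {"linear": [-0.03,0,0.03],"rotation": [0,0,0]},
  {"linear": [-0.03,0,0.03],"rotation": [0,0,0]},
  {"linear": [0,0,0.02],"rotation": [0,0,0]},
  {"linear": [0,0,0],"rotation": [0,0,0]},
  {"linear": [0,0,0],"rotation": [0,0,0]},
])

```text
clock: 23.77
position: [0.4012, -0.0271, 0.1746]
tool_rot: [2.189, 2.248, 0.004]
ft_force: [-0.0, 0.1, -0.5]
opening: -0.0001
grasp_force: 0.0
```

```bash
python3 f.py; python3 - <<'E'
from h import *
r,d,W=cam('scene'); cv2.imwrite('pics/s5.png',cv2.resize(cv2.cvtColor(r[150:320,80:380],cv2.COLOR_RGB2BGR),(800,453),interpolation=cv2.INTER_CUBIC))
E
```

```text
[ 0.40078721 -0.02699765  0.1736463 ] [ 0.17920297 -0.13942471 -0.32756516]
scene front 36 ((0.5669366717338562, -0.02826949581503868), (0.0069654048420488834, 0.11417350172996521), 1.1788641214370728)
top front 79 [ 0.5674862  -0.00446898] [ 0.5617468  -0.08483803] [0.57468283 0.03236645] ((0.5680475831031799, -0.026201963424682617), (0.01047445461153984, 0.1173819899559021), 1.4381306171417236)
```

View pics/s5.png

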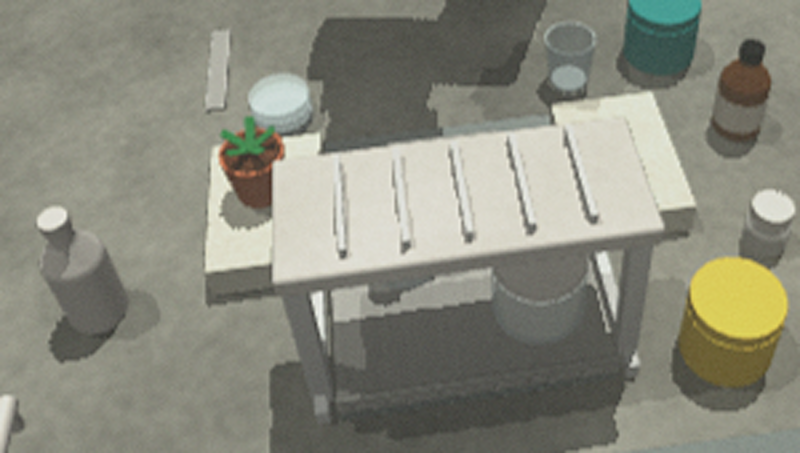

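The board is at x = 0.567, which is home. The jar stands at (540,295), the flask's base shows at (390,285), and the bystanders are where they were. I hand the job in.

```bash
python3 -c "
from station import manip
print(manip.finish_job())"
```

```text
the job is handed in; nothing more can be done
None
```

I handed the job in at about 24 s: the tray is against its home stop with the jar standing on it and the flask set down beside it. The lamp hides most of the flask in the last picture, so I saw only its base. `finish_job()` returned no verdict.

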